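Extend the inspection lamp by one pin hole

ROBOT

A 6-joint arm with a two-finger parallel gripper is mounted at the origin on the work surface. World frame = base frame: x ahead of the robot, y to its left, z up, the work surface at z = 0. Lengths are in m, angles in rad, forces in N, time in s.
With the tool pointing down it reaches from about 0.25 to 0.725 m from the base axis. Payload 9.7 kg.
Tool frame: the origin (TCP) lies midway between the tips of the shut fingers; the grasp point (between the pads) lies 19 mm behind it (robot.hold_point_z is the distance from the TCP to the grasp point, in m); z points along the fingers, y is the line along which they close (so a half turn about z gives the same grasp; the last joint's range is limited). The gripper opens to 85 mm and grips with 20 to 120 N. Pads are 22 mm wide; open, the fingers measure 114 mm over their backs; the gripper's body (76 mm by 85 mm) begins 54 mm behind the grasp point. The pads swing forward as they close: fully open they stand 13 mm farther back than shut.
Start: joints at [1.239, 0.087, 0.176, 1.66, 0, 1.571], TCP at [0.179, 0.52, 0.231] pointing down, gripper open.
Joint ranges: [-3.13, 3.13], [-0.85, 1.81], [-1.15, 1.24], [-2.2, 2.28], [-1.44, 1.52], [-3.14, 3.14]. Speed limits (rad/s): [2.22, 2.22, 2.57, 3.14, 3.14, 3.14].

INTERFACE

Orientations are given as a 3x3 rotation matrix whose columns are the frame's x, y, z axes.
In Python, from workcell import robot gives the robot as it stands. The module is installed in compiled form; this text tells all that it offers.
- The arm moves only by the tool send_rows, never from a script. Its argument "moves" is one flat list of numbers, 7 for each row, row after row: the shift along the world's x, y, z normalised to -1 to 1, where 1 is 0.1 m, then the turn, a rotation vector about the world's x, y, z normalised to -1 to 1, where 1 is 0.5 rad, then the opening, from -1 (shut) to 1 (fully open). In form: [dx, dy, dz, rx, ry, rz, fingers, dx, dy, dz, rx, ry, rz, fingers, ...]. A call has 1 to 10 rows; each row is the pose to reach, as a shift and turn from the pose commanded when the call began; what a row does not reach only later rows make up. A row lasts 1/12 s, in which the tool goes at most 41.7 mm and 7.16 degrees, less where a joint would pass 70% of its speed; a pose out of reach is approached as far as the arm can. A call with a number of a shift or a turn outside -1 to 1 is refused whole. A call with a gripper value outside its range is refused whole. The fingers move at their own pace and stop on an object; "newtons" is the grip in N (left out, the last holds). Time passes only in rows, so rows that repeat a pose let the fingers close. It gives the time, the measured TCP pose, the force, the opening and the grip force at its end, in the units of the state.
- robot.observe(): the state, without advancing time (a new reading comes with each control period).
- robot.get_image(name): name is "scene" or "top" or "wrist"; returns a dict with "pixels" (480x640x3 uint8, red, green, blue), "K" (3x3 intrinsics, pixels), "camera_from_world" (4x4, takes a point from world to camera coordinates). Camera axes: x right, y down, z forward; pixel columns grow to the right and rows downward; lengths in m; the calibration is good to about 2 mm. A picture is of the moment at which its call begins. There is no depth.
- robot.sign_off(): hands the job in; it is judged then, once.
Trained networks look in a picture, given as the dict that the camera call returned (one of the last four; its "shot" number tells which), for a name from the list of things; names that differ only in an ending like _2 or _b are one class to them, and where a whole thing is asked for, a point or a joint stands for the part that bears it (a point fixed in the world has none). Each returns a list of dicts, best first, with "confidence" (0 to 1); they miss things now and then, are a little off and sometimes report something else, mostly with a low value. They report only what shows in the picture. A call takes as long as a camera call.
- robot.boxes_of(picture, name): "point" ([row, column] in pixels, amid what is visible of it).
- robot.trace(picture, name): "pixels" (480x640 bool, what is visible of it) and "point" ([row, column] in pixels, amid what is visible of it).
The state is a dict: "time": time; "qpos": joint angles; "dq": joint speeds; "joint_efforts": joint torques, N m; "ee_pos": TCP position; "eef_rot": TCP orientation; "contact_force": force on the tool from outside, world axes, zero at the start; "moment": the same for the moment, N m; "finger_gap": opening from 0.0 (shut) to 1.0 (fully open); "finger_force": force on a finger pad.
Only numpy, scipy, OpenCV 4.12 (cv2) and the standard library are available. Lean on these libraries where they do the work, as an engineer would, in place of code of your own. Each camera call takes 0.05 s, during which the arm holds its last target. There are 200 camera calls.

TASK

The inspection lamp on the bench stops short of the blood-tube rack. Press the spring button pin on top of its telescopic arm flush, slide the outer tube out (away from the post) and let the pin pop up fully in the next hole, so the arm is locked there. Feel your way gently, do not force the arm, leave the rack, bottle and loose cap where they are, and let go.

Things in the scene. Friction and masses are not known exactly. Their poses are not given: they have to be found in the camera images.
- lamp_stand: Fixed bench lamp stand. Origin: on the bench exactly below the centre of the button pin, which never moves sideways. Its y axis points the way the arm extends, away from the post; z is up. A clamp on the post carries a level inner tube along y; over it slides a white outer tube, 32 mm square. The tube gives 1 mm per 5 N pressed down. Pushes up to 25 N are fine, over 30 N is forcing it.
- post_top (a point): Top centre of the stand's upright steel post, 22 mm in diameter, 259 mm above the bench, at y = -155 mm of the stand. At its foot a grey plate 150 x 130 x 14 mm. The black clamp on it is a 44 mm cube.
- tube_line (a point): Point on the bench under the outer tube, at y = +60 mm of the stand (fixed point). The tube's level top face is 198 to 218 mm above the bench: the clamp was set at another, unmeasured height each time, so find it by touch or sight. Top face: round holes 14 mm in diameter at y = 0, -40, -80 mm, tube ends at y = -108 and +125 mm, all of the stand's frame when lamp_arm is 0.
- flange_line (a point): Point on the bench below the start position of the thumb flange, at y = +22 mm of the stand (fixed point). The flange is part of the outer tube, stands on its top face and moves with it: 36 mm wide across, 8 mm thick along y, 18 mm high, at y = +18 to +26 mm when lamp_arm is 0.
- head_line (a point): Point on the bench below the start position of the lamp head, at y = +139 mm of the stand (fixed point). The round head, 90 mm in diameter, hangs from the outer tube's end and moves with it; its lowest point is 73 mm below the tube's top face.
- lamp_arm (a joint): How far the outer tube is slid out along +y of the stand, m: 0 with the pin in the first hole (start, within 1 mm), 0.040 with the pin in the next hole (wanted), 0.080 in the last. About 1 N of sliding friction. With the pin up in a hole the tube has 1.5 mm of play either way and is otherwise locked.
- pin (a joint): How far the steel button pin is pressed down, m: 0 popped up, 5 mm proud of the tube's top face; 0.005 flush; 0.008 when under the tube's 3 mm wall between holes, where the wall keeps it down. Diameter 11 mm, top bevelled 45 degrees over 3.5 mm, flat tip 4 mm. Spring 1.5 N up, 3.5 N under the wall.
- pin_line (a point): Point on the bench under the pin. How it works: a shut fingertip wider than the hole pressing the pin flush, with 10 to 15 N on pin and face, and moving along +y drags the tube by friction (or by the flange); held flush, the bevel lets about 5 N on the tube ride the pin under the wall. At the next hole it pops up and locks, and the push rises.
- rack_mid (a point): Centre (half-way up) of the white blood-tube rack with capped tubes, 50 x 200 x 95 mm, long along its y axis, standing loose beyond the lamp head; leave it alone.
- reagent_mid (a point): Centre of a loose white reagent bottle, 52 mm in diameter and 110 mm high; leave it alone.
- tube_cap_mid (a point): Centre of a loose tube cap, 18 mm in diameter and 18 mm high, on the bench; leave it alone.

How it is judged:
On the way, in this order (a step that is already met when the one before it is completed fails the run):
1. the pin is pressed flush while the tube is still at its first hole (value of joint pin above 0.0042 m and value of joint lamp_arm below 0.005 m), for 0.02 s.
2. the tube slides out with the pin held down under its wall (value of joint pin above 0.0065 m and value of joint lamp_arm between 0.012 and 0.03 m), for 0.02 s.
At the end, for the whole second after the job is handed in: The outer tube is slid out 40 mm (within 3 mm), the pin stands fully up in the next hole (within 1.5 mm), and rack, bottle and cap are within 15 mm of where they were (value of joint lamp_arm between 0.037 and 0.043 m and value of joint pin below 0.0015 m and distance of each of rack_mid, reagent_mid, tube_cap_mid from where it was at the start of the episode below 0.015 m); the robot touches nothing.
It fails at once if the lamp stand is loaded with more than 30 N (contact force between lamp_stand and anything else above 30 N).
It fails at once if the rack, bottle or cap is pushed more than 15 mm (distance of any of rack_mid, reagent_mid, tube_cap_mid from where it was at the start of the episode above 0.015 m).
It also fails if it takes over 48 s, if anything falls off the work surface, if the arm or the gripper's body presses on something with over 40 N, if the wrist force passes 120 N, or if a joint passes its speed limit or range.

## Working session

There is one attempt and no reset: what is moved stays moved. The work goes in short steps, Python scripts to look and compute and a tool call to move; the robot and the scene stay as the last step left them, time stands still between calls to the robot, and variables do not carry over. Pictures are saved under pics/ and viewed, at most 10 in all, crops included, and the job is handed in when it is done.

Besides the shell and the picture viewer there is one more tool, called after ">>>" as name(argument=value, ...) on one line, values as JSON. send_rows: Moves the arm, as the interface text tells. Its arguments: {"type":"object","properties":{"moves":{"type":"array"},"newtons":{"type":"number"}},"required":["moves"]}

```bash
mkdir -p pics
cat > h.py <<'E'
import numpy as np, cv2
from workcell import robot
def ray(p,rc):
    T=np.array(p["camera_from_world"]);K=np.array(p["K"]);R=T[:3,:3]
    o=-R.T@T[:3,3];d=R.T@np.linalg.inv(K)@np.array([rc[1],rc[0],1.]);return o,d
def atz(p,rc,z):
    o,d=ray(p,rc);return o+d*(z-o[2])/d[2]
def proj(p,X):
    T=np.array(p["camera_from_world"]);c=T[:3,:3]@np.array(X)+T[:3,3];u=np.array(p["K"])@c;return u[1]/u[2],u[0]/u[2]
E
python3 - <<'E'
from h import *
for n in("scene","top"):
    p=robot.get_image(n);cv2.imwrite(f"pics/{n}0.png",p["pixels"][:,:,::-1])
    print(n,ray(p,(240,320))[0])
    for t in("lamp_stand","pin","lamp_arm","rack_mid","reagent_mid","tube_cap_mid","post_top"):
        try: print(t,[(np.round(b["point"]),round(b["confidence"],2)) for b in robot.boxes_of(p,t)][:3])
        except Exception as e: print(t,e)
s=robot.observe();print(s["time"],s["contact_force"],s["eef_rot"])
E
```

```text
scene [1.33285446 0.40883596 0.86178596]
lamp_stand [(array([248., 276.]), 0.76), (array([225., 357.]), 0.52)]
pin []
lamp_arm [(array([226., 360.]), 0.86)]
rack_mid [(array([317., 470.]), 0.6)]
reagent_mid [(array([313., 296.]), 0.65)]
tube_cap_mid []
post_top [(array([247., 276.]), 0.59)]
top [0.36672529 0.08850847 1.01347447]
lamp_stand [(array([267., 411.]), 0.88)]
pin []
lamp_arm [(array([260., 316.]), 0.89), (array([266., 411.]), 0.33)]
rack_mid [(array([270., 193.]), 0.92)]
reagent_mid [(array([209., 361.]), 0.6)]
tube_cap_mid []
post_top [(array([265., 412.]), 0.59)]
0.8 [ 0.82453366 -0.02677047  0.24264823] [[-9.45458041e-01  3.25743908e-01  3.73296848e-06]
 [ 3.25743907e-01  9.45458038e-01  7.24780034e-05]
 [ 2.00799030e-05  6.97409029e-05 -9.99999997e-01]]
```

View pics/scene0.png

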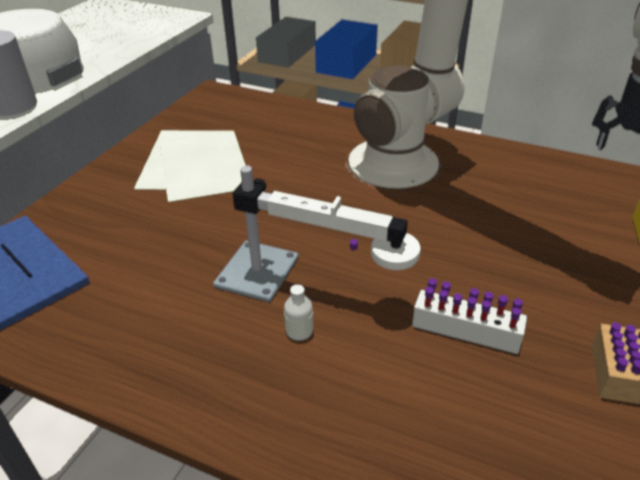

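View pics/top0.png

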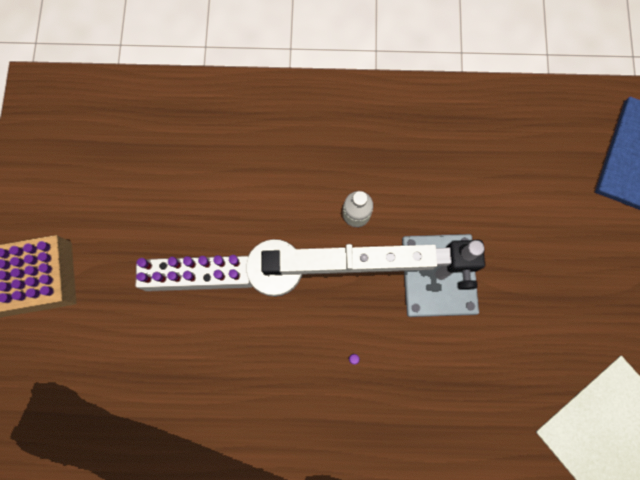

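The top picture shows the post top at about (248,476), the holes at (257,364), (257,391) and (256,418), with the pin in the first. The flange is at (257,349) and the head at (267,274). The arm extends to image left.

Run:
```python
from h import *
p=robot.get_image("top");q=robot.get_image("scene")
a=cv2.resize(p["pixels"][230:300,260:500],None,fx=3.3,fy=3.3,interpolation=cv2.INTER_CUBIC)
b=cv2.resize(q["pixels"][160:270,230:430],None,fx=3.3,fy=3.3,interpolation=cv2.INTER_CUBIC)
c=np.zeros((a.shape[0]+b.shape[0],792,3),np.uint8);c[:a.shape[0],:a.shape[1]]=a;c[a.shape[0]:,:b.shape[1]]=b
cv2.imwrite("pics/crop.png",c[:,:,::-1]);print(a.shape,c.shape)
P=atz(p,(248,476),.259);print("post",P)
for z in(.198,.208,.218):
    pin=atz(p,(257.5,364),z+.003);d=pin-P;print(z,pin,np.hypot(*d[:2]),np.degrees(np.arctan2(d[1],d[0])),proj(q,pin),proj(q,P))
```

```text
(231, 792, 3) (594, 792, 3)
post [ 0.52602569 -0.119705    0.259     ]
0.198 [0.5193751  0.03363353 0.201     ] 0.1534826884366666 92.48347251842583 (np.float64(210.51916582295897), np.float64(324.53353819590495)) (np.float64(167.62063592359718), np.float64(247.1258033545956))
0.208 [0.51749628 0.03430894 0.211     ] 0.15424993891554536 93.1698481179645 (np.float64(205.64596704570818), np.float64(325.2266875444504)) (np.float64(167.62063592359718), np.float64(247.1258033545956))
0.218 [0.51561745 0.03498434 0.221     ] 0.15503910467604418 93.84933296261684 (np.float64(200.72593604454107), np.float64(325.92649816970174)) (np.float64(167.62063592359718), np.float64(247.1258033545956))
```

View pics/crop.png

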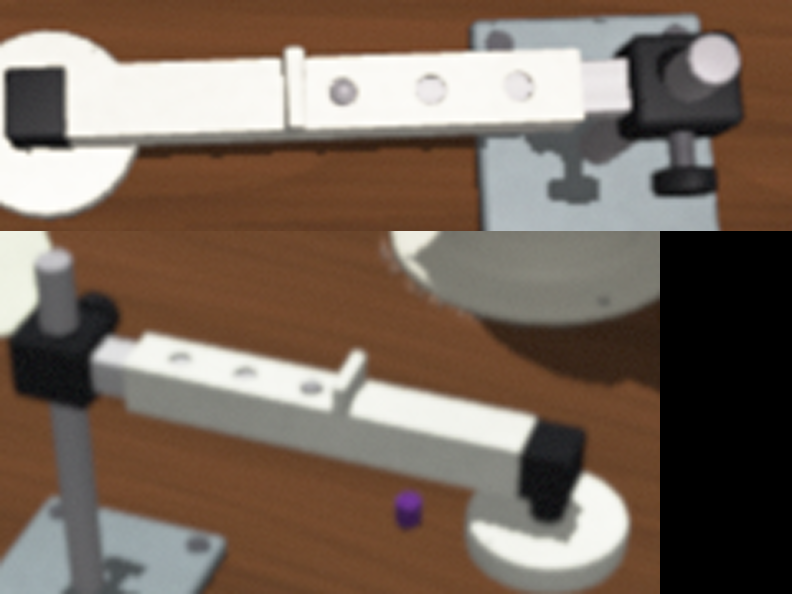

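The crop gives the pin at top (257.4,363.8) and scene (207.2,324.5). That puts the pin near (0.518, 0.034), the face at about 0.205, and the arm direction at about 93°. I'll move above it with the fingers shut and tool x along the arm.

>>> send_rows(moves=[0,0,0.4,0,0,0,-1,0.68,-0.97,0.4,0,0,-0.47,-1,0.68,-0.97,0.4,0,0,-0.47,-1,0.68,-0.97,0.4,0,0,-0.47,-1,0.68,-0.97,0.4,0,0,-0.47,-1])

```text
time: 1.32
ee_pos: [0.2495, 0.4194, 0.2723]
eef_rot: [[-0.842, 0.54, 0.002], [0.54, 0.842, 0.0], [-0.001, 0.001, -1.0]]
contact_force: [-0.4, -1.1, -0.8]
finger_gap: 0.302
finger_force: 0.0
```

>>> send_rows(moves=[0.68,-0.97,0,0,0,-0.47,-1,0.68,-0.97,0,0,0,-0.47,-1,0.68,-0.97,0,0,0,-0.47,-1,0.68,-0.97,0,0,0,-0.47,-1])

```text
time: 1.65
ee_pos: [0.3175, 0.3223, 0.2718]
eef_rot: [[-0.692, 0.722, 0.001], [0.722, 0.692, -0.0], [-0.001, 0.001, -1.0]]
contact_force: [-0.1, -0.3, -0.7]
finger_gap: -0.001
finger_force: 0.0
```

>>> send_rows(moves=[0.68,-0.97,0,0,0,-0.47,-1,0.68,-0.97,0,0,0,-0.47,-1,0.68,-0.97,0,0,0,-0.47,-1,0.68,-0.97,0,0,0,-0.47,-1])

```text
time: 1.98
ee_pos: [0.3855, 0.2254, 0.2713]
eef_rot: [[-0.505, 0.863, 0.001], [0.863, 0.505, -0.001], [-0.001, 0.0, -1.0]]
contact_force: [0.2, -0.3, -0.7]
finger_gap: -0.0
finger_force: 0.0
```

>>> send_rows(moves=[0.68,-0.97,0,0,0,-0.47,-1,0.68,-0.97,0,0,0,-0.47,-1,0.68,-0.97,0,0,0,-0.47,-1,0.68,-0.97,0,0,0,-0.47,-1])

```text
time: 2.32
ee_pos: [0.4535, 0.1286, 0.2707]
eef_rot: [[-0.291, 0.957, 0.0], [0.957, 0.291, -0.001], [-0.001, -0.0, -1.0]]
contact_force: [0.9, 1.0, 0.2]
finger_gap: 0.0
finger_force: 0.0
```

>>> send_rows(moves=[0.65,-0.95,0,0,0,-0.48,-1,0.65,-0.95,0,0,0,-0.48,-1,0.65,-0.95,0,0,0,-0.48,-1,0.65,-0.95,0,0,0,-0.48,-1,0.65,-0.95,0,0,0,-0.48,-1])

```text
time: 2.73
ee_pos: [0.5167, 0.0364, 0.2706]
eef_rot: [[-0.058, 0.998, -0.001], [0.998, 0.058, 0.0], [0.0, -0.001, -1.0]]
contact_force: [-0.4, -0.4, -0.2]
finger_gap: -0.004
finger_force: 0.0
```

Run:
```python
from h import *
p=robot.get_image("wrist");q=robot.get_image("scene")
s=robot.observe();e=np.array(s["ee_pos"]);print(e,s["contact_force"],s["eef_rot"][0])
cv2.imwrite("pics/w1.png",p["pixels"][:,:,::-1])
cv2.imwrite("pics/s1.png",cv2.resize(q["pixels"][100:270,230:430],None,fx=3.3,fy=3.3,interpolation=cv2.INTER_CUBIC)[:,:,::-1])
for z in(.200,.207,.215): print(z,[np.round(proj(p,(x,y,z)),1) for x,y in((.518,.034),(.52,-.006),(.5155,.056))])
print(proj(p,e),ray(p,(240,320)))
```

```text
[0.51594067 0.03776697 0.27124332] [0.82966241 0.78273728 0.50992452] [-5.97753901e-02  9.98211785e-01 -3.67239782e-04]
0.2 [array([263.8, 330.1]), array([330.9, 329.4]), array([223.7, 327.8])]
0.207 [array([268.4, 330.2]), array([337.2, 329.5]), array([227.3, 327.8])]
0.215 [array([274.1, 330.4]), array([344.9, 329.6]), array([231.6, 327.9])]
(np.float64(319.7717379042614), np.float64(326.98155294995576)) (array([0.51128702, 0.11213037, 0.41471021]), array([ 0.00287295, -0.29045205, -0.95697285]))
```

View pics/w1.png

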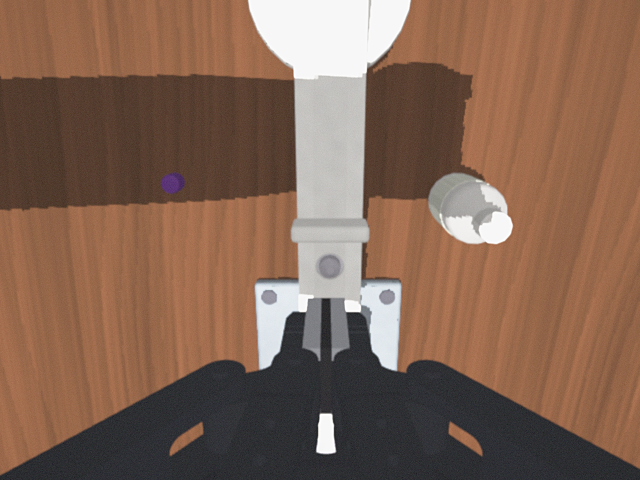

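View pics/s1.png

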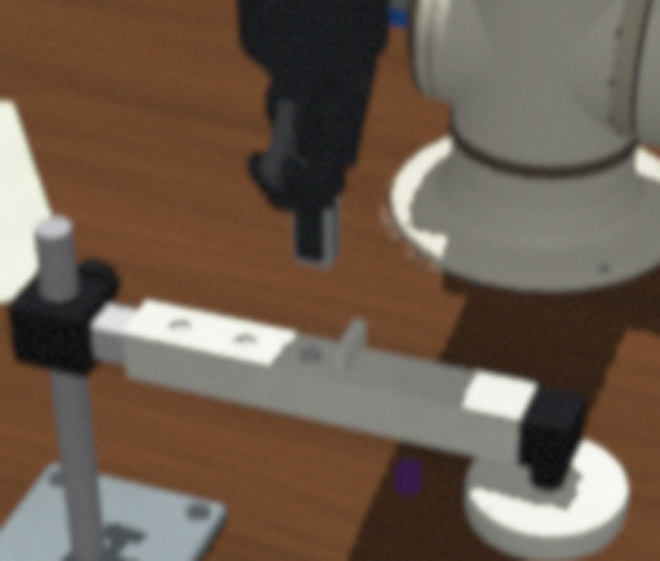

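The wrist view shows the pin at (266,329.5), matching (0.518, 0.034, ~0.207). The fingers are parallel to the tube and the flange is at row 230. I'll centre about 2 mm beyond the pin and go down.

>>> send_rows(moves=[0.02,-0.02,-0.25,0,0,0,-1,0.02,-0.02,-0.45,0,0,0,-1,0.02,-0.02,-0.52,0,0,0,-1,0.02,-0.02,-0.54,0,0,0,-1,0.02,-0.02,-0.54,0,0,0,-1,0.02,-0.02,-0.54,0,0,0,-1])

```text
time: 3.33
ee_pos: [0.5183, 0.0356, 0.2186]
eef_rot: [[-0.06, 0.998, 0.002], [0.998, 0.06, 0.0], [0.0, 0.002, -1.0]]
contact_force: [0.5, -0.5, 0.4]
finger_gap: 0.003
finger_force: 0.0
```

>>> send_rows(moves=[0,0,-0.01,0,0,0,-1,0,0,-0.02,0,0,0,-1,0,0,-0.03,0,0,0,-1,0,0,-0.04,0,0,0,-1,0,0,-0.04,0,0,0,-1])

```text
time: 3.75
ee_pos: [0.5183, 0.035, 0.2134]
eef_rot: [[-0.059, 0.998, 0.0], [0.998, 0.059, 0.0], [0.0, 0.0, -1.0]]
contact_force: [0.4, 0.2, 1.7]
finger_gap: 0.003
finger_force: 0.7
```

>>> send_rows(moves=[0,0,-0.01,0,0,0,-1,0,0,-0.02,0,0,0,-1,0,0,-0.03,0,0,0,-1,0,0,-0.03,0,0,0,-1,0,0,-0.03,0,0,0,-1])

```text
time: 4.17
ee_pos: [0.5183, 0.035, 0.2104]
eef_rot: [[-0.059, 0.998, 0.0], [0.998, 0.059, -0.0], [-0.0, 0.0, -1.0]]
contact_force: [0.7, 0.1, 2.6]
finger_gap: -0.001
finger_force: 1.1
```

>>> send_rows(moves=[0,0,-0.005,0,0,0,-1,0,0,-0.01,0,0,0,-1,0,0,-0.01,0,0,0,-1])

```text
time: 4.42
ee_pos: [0.5182, 0.035, 0.2093]
eef_rot: [[-0.059, 0.998, 0.0], [0.998, 0.059, -0.0], [-0.0, 0.0, -1.0]]
contact_force: [1.3, 0.4, 2.8]
finger_gap: 0.001
finger_force: 1.2
```

>>> send_rows(moves=[0,0,-0.005,0,0,0,-1,0,0,-0.01,0,0,0,-1,0,0,-0.01,0,0,0,-1])

```text
time: 4.67
ee_pos: [0.5182, 0.035, 0.2083]
eef_rot: [[-0.059, 0.998, 0.0], [0.998, 0.059, -0.0], [-0.0, 0.0, -1.0]]
contact_force: [0.8, -0.2, 3.0]
finger_gap: -0.002
finger_force: 1.6
```

>>> send_rows(moves=[0,0,-0.005,0,0,0,-1,0,0,-0.01,0,0,0,-1,0,0,-0.01,0,0,0,-1])

```text
time: 4.92
ee_pos: [0.5182, 0.035, 0.2076]
eef_rot: [[-0.059, 0.998, 0.001], [0.998, 0.059, 0.0], [-0.0, 0.001, -1.0]]
contact_force: [0.6, 1.9, 5.2]
finger_gap: 0.001
finger_force: 3.1
```

>>> send_rows(moves=[0,0,-0.01,0,0,0,-1,0,0,-0.015,0,0,0,-1,0,0,-0.015,0,0,0,-1])

```text
time: 5.17
ee_pos: [0.5183, 0.035, 0.2067]
eef_rot: [[-0.059, 0.998, 0.001], [0.998, 0.059, 0.0], [-0.0, 0.001, -1.0]]
contact_force: [-0.4, -0.5, 9.5]
finger_gap: 0.003
finger_force: 5.0
```

>>> send_rows(moves=[0,0,-0.008,0,0,0,-1,0,0,-0.008,0,0,0,-1,0,0,-0.008,0,0,0,-1])

```text
time: 5.42
ee_pos: [0.5183, 0.035, 0.2064]
eef_rot: [[-0.059, 0.998, 0.002], [0.998, 0.059, 0.0], [0.0, 0.002, -1.0]]
contact_force: [-1.4, 0.4, 12.5]
finger_gap: 0.004
finger_force: 6.0
```

>>> send_rows(moves=[0,0.005,0,0,0,0,-1,-0.001,0.01,0,0,0,0,-1,-0.001,0.015,0,0,0,0,-1,-0.001,0.02,0,0,0,0,-1,-0.001,0.025,0,0,0,0,-1,-0.002,0.03,0,0,0,0,-1])

```text
time: 5.92
ee_pos: [0.5181, 0.0375, 0.2063]
eef_rot: [[-0.059, 0.998, 0.002], [0.998, 0.059, -0.001], [-0.001, 0.002, -1.0]]
contact_force: [-1.1, -3.9, 12.4]
finger_gap: -0.002
finger_force: 6.0
```

>>> send_rows(moves=[0,0.01,0,0,0,0,-1,-0.001,0.02,0,0,0,0,-1,-0.002,0.03,0,0,0,0,-1,-0.002,0.035,0,0,0,0,-1])

```text
time: 6.25
ee_pos: [0.5181, 0.0403, 0.2064]
eef_rot: [[-0.058, 0.998, 0.002], [0.998, 0.058, -0.003], [-0.003, 0.002, -1.0]]
contact_force: [-0.6, -7.6, 12.0]
finger_gap: 0.003
finger_force: 5.8
```

>>> send_rows(moves=[0,0.01,0,0,0,0,-1,-0.001,0.02,0,0,0,0,-1,-0.002,0.03,0,0,0,0,-1,-0.002,0.035,0,0,0,0,-1])

```text
time: 6.58
ee_pos: [0.518, 0.0438, 0.2064]
eef_rot: [[-0.058, 0.998, 0.003], [0.998, 0.058, -0.003], [-0.003, 0.002, -1.0]]
contact_force: [0.7, -8.4, 12.0]
finger_gap: 0.003
finger_force: 5.9
```

>>> send_rows(moves=[-0.001,0.01,0,0,0,0,-1,-0.001,0.02,0,0,0,0,-1,-0.001,0.02,0,0,0,0,-1])

```text
time: 6.83
ee_pos: [0.5179, 0.046, 0.2064]
eef_rot: [[-0.058, 0.998, 0.003], [0.998, 0.058, -0.002], [-0.002, 0.002, -1.0]]
contact_force: [-0.0, -5.8, 11.9]
finger_gap: -0.003
finger_force: 5.9
```

Run:
```python
from h import *
p=robot.get_image("wrist");q=robot.get_image("scene")
a=cv2.resize(p["pixels"][180:340,240:420],(540,480),interpolation=cv2.INTER_CUBIC)
b=cv2.resize(q["pixels"][160:260,240:360],(240,200))
c=np.zeros((480,790,3),np.uint8);c[:,:540]=a;c[:200,550:]=b
cv2.imwrite("pics/c2.png",c[:,:,::-1])
# tube displacement: flange + head position in the top camera-free way: project flange top mid for displacements
for d in(0,.005,.01): print(d,[np.round(proj(p,(.518-.058*(y+d),.034+y+d,z)),1) for y,z in((.026,.226),(.018,.226))])
```

```text
0 [array([311.9, 327.5]), array([334.2, 327.5])]
0.005 [array([297.6, 327.6]), array([320.4, 327.5])]
0.01 [array([283. , 327.6]), array([306.2, 327.6])]
```

View pics/c2.png

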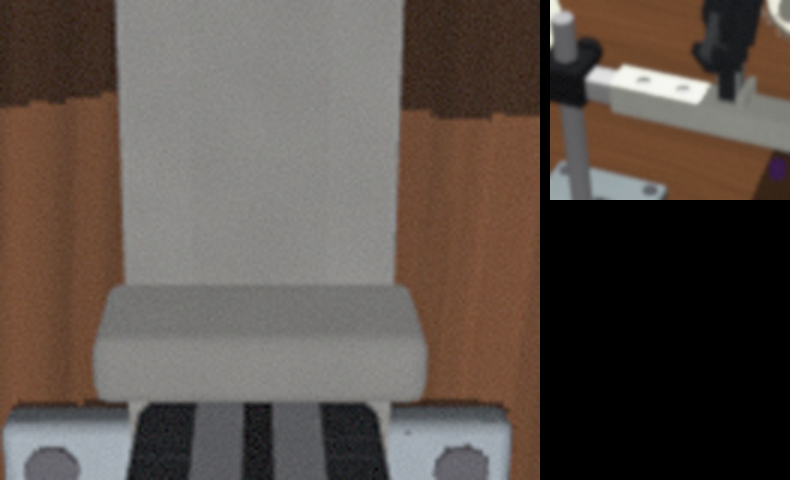

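The flange edges at rows 292 and 314 mean the tube has already moved about 7 mm, so the pin is riding under the wall. I'll continue.

>>> send_rows(moves=[-0.001,0.015,0,0,0,0,-1,-0.002,0.03,0,0,0,0,-1,-0.003,0.045,0,0,0,0,-1,-0.003,0.06,0,0,0,0,-1,-0.004,0.07,0,0,0,0,-1])

```text
time: 7.35
ee_pos: [0.5174, 0.0537, 0.2064]
eef_rot: [[-0.059, 0.998, 0.002], [0.998, 0.059, -0.001], [-0.001, 0.002, -1.0]]
contact_force: [-0.1, -2.8, 12.7]
finger_gap: 0.005
finger_force: 5.9
```

>>> send_rows(moves=[0,0,0.01,0,0,0,-1,0,0,0.03,0,0,0,-1,-0.001,0.015,0.04,0,0,0,-1,-0.002,0.03,0.04,0,0,0,-1,-0.003,0.045,0.04,0,0,0,-1,-0.003,0.06,0.04,0,0,0,-1])

```text
time: 7.85
ee_pos: [0.5167, 0.06, 0.2087]
eef_rot: [[-0.059, 0.998, -0.0], [0.998, 0.059, -0.0], [-0.0, -0.0, -1.0]]
contact_force: [0.8, -3.0, 1.3]
finger_gap: 0.002
finger_force: 1.6
```

>>> send_rows(moves=[-0.001,0.015,0,0,0,0,-1,-0.002,0.03,0,0,0,0,-1,-0.003,0.045,0,0,0,0,-1,-0.003,0.06,0,0,0,0,-1,-0.004,0.075,0,0,0,0,-1,-0.005,0.09,0,0,0,0,-1,-0.006,0.105,0,0,0,0,-1,-0.007,0.12,0,0,0,0,-1])

```text
time: 8.52
ee_pos: [0.516, 0.0721, 0.2089]
eef_rot: [[-0.059, 0.998, -0.0], [0.998, 0.059, -0.0], [-0.0, -0.0, -1.0]]
contact_force: [0.8, -3.2, 0.9]
finger_gap: -0.002
finger_force: 1.5
```

Run:
```python
from h import *
q=robot.get_image("top");p=robot.get_image("wrist")
a=cv2.resize(p["pixels"][240:340,240:420],(540,300),interpolation=cv2.INTER_CUBIC)
b=cv2.resize(q["pixels"][230:300,260:500],None,fx=3.3,fy=3.3,interpolation=cv2.INTER_CUBIC)
c=np.zeros((531,792,3),np.uint8);c[:300,:540]=a;c[300:]=b
cv2.imwrite("pics/c3.png",c[:,:,::-1])
for d in(.03,.035,.04): print(d,[np.round(proj(p,(.518-.058*(y+d),.034+y+d,z)),1) for y,z in((.026,.226),(.018,.226))])
```

```text
0.03 [array([298.5, 328.6]), array([320.8, 328.6])]
0.035 [array([284.2, 328.7]), array([306.9, 328.6])]
0.04 [array([269.5, 328.7]), array([292.8, 328.7])]
```

View pics/c3.png

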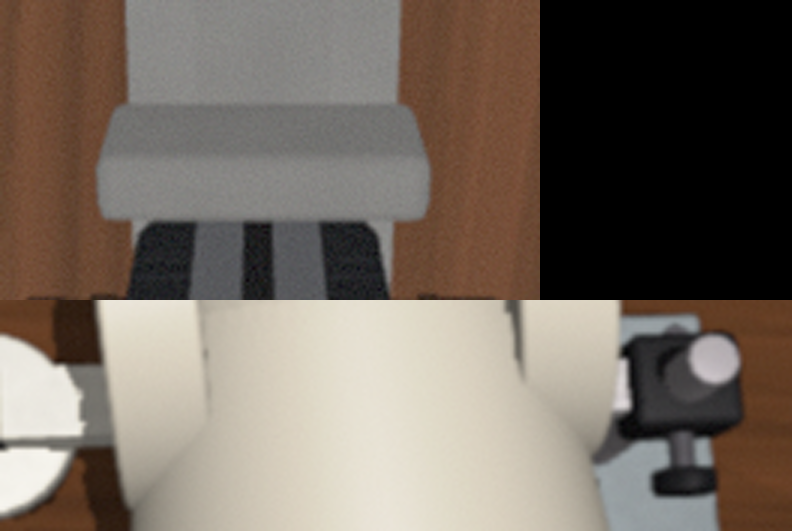

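The flange rows 292 and 313 give a slide of about 32.5 mm, so roughly 7 mm remain. I'll go gently.

>>> send_rows(moves=[-0.001,0.01,0,0,0,0,-1,-0.001,0.02,0,0,0,0,-1,-0.002,0.03,0,0,0,0,-1,-0.002,0.04,0,0,0,0,-1])

```text
time: 8.95
ee_pos: [0.5157, 0.076, 0.2089]
eef_rot: [[-0.059, 0.998, -0.0], [0.998, 0.059, -0.0], [-0.0, -0.0, -1.0]]
contact_force: [-0.3, -2.1, -0.0]
finger_gap: -0.002
finger_force: 0.6
```

>>> send_rows(moves=[0,0.005,0,0,0,0,-1,-0.001,0.01,0,0,0,0,-1,-0.001,0.015,0,0,0,0,-1,-0.001,0.02,0,0,0,0,-1])

```text
time: 9.28
ee_pos: [0.5157, 0.0782, 0.209]
eef_rot: [[-0.059, 0.998, -0.0], [0.998, 0.059, 0.0], [0.0, -0.0, -1.0]]
contact_force: [-0.8, 1.0, -0.7]
finger_gap: 0.0
finger_force: 0.0
```

>>> send_rows(moves=[0,0.005,0,0,0,0,-1,-0.001,0.01,0,0,0,0,-1,-0.001,0.01,0,0,0,0,-1])

```text
time: 9.53
ee_pos: [0.5156, 0.0791, 0.209]
eef_rot: [[-0.059, 0.998, 0.0], [0.998, 0.059, 0.0], [0.0, 0.0, -1.0]]
contact_force: [-0.0, -0.7, 0.1]
finger_gap: -0.003
finger_force: 0.0
```

The force dropped, so the pin is probably popping into the hole and camming the tube ahead. I'll push on slowly to feel for the lock.

>>> send_rows(moves=[0,0.005,0,0,0,0,-1,-0.001,0.01,0,0,0,0,-1,-0.001,0.01,0,0,0,0,-1])

```text
time: 9.78
ee_pos: [0.5156, 0.08, 0.209]
eef_rot: [[-0.059, 0.998, 0.0], [0.998, 0.059, -0.0], [-0.0, 0.0, -1.0]]
contact_force: [-0.1, -0.9, 0.2]
finger_gap: -0.001
finger_force: 0.3
```

>>> send_rows(moves=[0,0.005,0,0,0,0,-1,-0.001,0.01,0,0,0,0,-1,-0.001,0.01,0,0,0,0,-1])

```text
time: 10.03
ee_pos: [0.5155, 0.0811, 0.209]
eef_rot: [[-0.059, 0.998, 0.0], [0.998, 0.059, 0.0], [-0.0, 0.0, -1.0]]
contact_force: [1.1, -0.8, 0.0]
finger_gap: 0.002
finger_force: 0.3
```

>>> send_rows(moves=[0,0.005,0,0,0,0,-1,-0.001,0.01,0,0,0,0,-1,-0.001,0.01,0,0,0,0,-1])

```text
time: 10.28
ee_pos: [0.5153, 0.0821, 0.209]
eef_rot: [[-0.059, 0.998, -0.0], [0.998, 0.059, 0.0], [0.0, -0.0, -1.0]]
contact_force: [0.3, -0.9, -0.3]
finger_gap: 0.002
finger_force: 0.3
```

>>> send_rows(moves=[0,0.005,0,0,0,0,-1,-0.001,0.008,0,0,0,0,-1,-0.001,0.008,0,0,0,0,-1])

```text
time: 10.53
ee_pos: [0.5153, 0.0828, 0.209]
eef_rot: [[-0.059, 0.998, 0.0], [0.998, 0.059, -0.0], [-0.0, 0.0, -1.0]]
contact_force: [0.2, -1.0, -1.0]
finger_gap: -0.003
finger_force: 0.5
```

Before pushing on, I'll check by sight.

Run:
```python
from h import *
p=robot.get_image("wrist");q=robot.get_image("scene")
a=cv2.resize(p["pixels"][240:340,240:420],(540,300),interpolation=cv2.INTER_CUBIC)
b=cv2.resize(q["pixels"][180:240,260:390],(780,270+90),interpolation=cv2.INTER_CUBIC)
c=np.zeros((600,790,3),np.uint8);c[:240,:540]=a[:240];c[240:,:780]=b
cv2.imwrite("pics/c4.png",c[:,:,::-1])
for d in(.035,.04,.045): print(d,[np.round(proj(p,(.518-.058*(y+d),.034+y+d,z)),1) for y,z in((.026,.226),(.018,.226))])
print(robot.observe()["ee_pos"],"pin in scene crop at",[(6*(c-260),240+6*(r-180)) for r,c in [proj(q,(.518,.034,.211))]])
```

```text
0.035 [array([313.5, 328.8]), array([335.3, 328.8])]
0.04 [array([299.5, 328.8]), array([321.8, 328.8])]
0.045 [array([285.3, 328.9]), array([308. , 328.8])]
[0.51526483 0.08283339 0.20899363] pin in scene crop at [(np.float64(389.7601393359779), np.float64(394.53039156836405))]
```

View pics/c4.png

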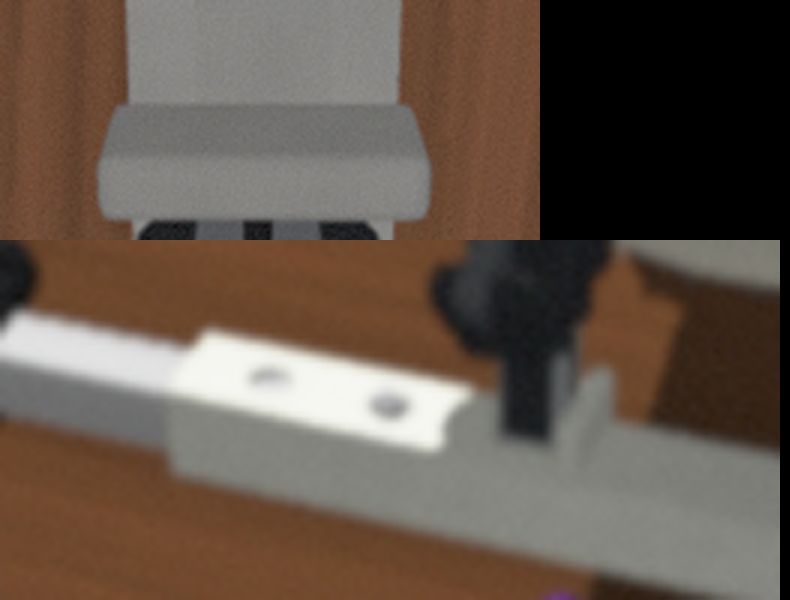

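The scene crop shows the pin in the second hole at (390,404). One more gentle push should show the lock.

>>> send_rows(moves=[0,0.005,0,0,0,0,-1,0,0.01,0,0,0,0,-1,0,0.01,0,0,0,0,-1])

```text
time: 10.88
ee_pos: [0.5152, 0.0833, 0.209]
eef_rot: [[-0.059, 0.998, -0.0], [0.998, 0.059, -0.001], [-0.001, -0.0, -1.0]]
contact_force: [0.8, -4.9, 0.3]
finger_gap: 0.002
finger_force: 2.6
```

>>> send_rows(moves=[0,0.005,0,0,0,0,-1,0,0.01,0,0,0,0,-1,0,0.01,0,0,0,0,-1])

```text
time: 11.13
ee_pos: [0.5152, 0.0835, 0.2089]
eef_rot: [[-0.058, 0.998, -0.0], [0.998, 0.058, -0.003], [-0.003, -0.0, -1.0]]
contact_force: [-0.0, -9.3, 0.3]
finger_gap: 0.0
finger_force: 4.8
```

Locked: the push rose to 9 N with no travel. I'll back off, but only slightly in -y because the pin is behind, then lift clear.

>>> send_rows(moves=[0,-0.03,0,0,0,0,-1,0,-0.05,0.02,0,0,0,-1,0,-0.05,0.1,0,0,0,-1,0,-0.05,0.3,0,0,0,-1,0,-0.05,0.6,0,0,0,-1,0,-0.05,0.8,0,0,0,-1,-0.9,-0.05,0.8,0,0,0,-1,-0.9,-0.05,0.8,0,0,0,-1,-0.9,-0.05,0.8,0,0,0,-1,-0.9,-0.05,0.8,0,0,0,-1])

```text
time: 11.97
ee_pos: [0.4237, 0.0801, 0.2908]
eef_rot: [[-0.06, 0.998, 0.003], [0.998, 0.06, 0.001], [0.001, 0.003, -1.0]]
contact_force: [0.6, -0.2, -0.2]
finger_gap: 0.002
finger_force: 0.0
```

Run:
```python
from h import *
q=robot.get_image("scene")
s=robot.observe();print(s["ee_pos"],s["contact_force"])
cv2.imwrite("pics/f.png",cv2.resize(q["pixels"][160:350,230:530],(790,500),interpolation=cv2.INTER_CUBIC)[:,:,::-1])
for t in("rack_mid","reagent_mid"): print(t,[b["point"] for b in robot.boxes_of(q,t)][:1])
```

```text
[0.42497192 0.08006553 0.29026249] [-0.34042099 -0.42558663 -0.21335244]
rack_mid [[316.7, 473.4]]
reagent_mid [[313.0, 300.1]]
```

View pics/f.png

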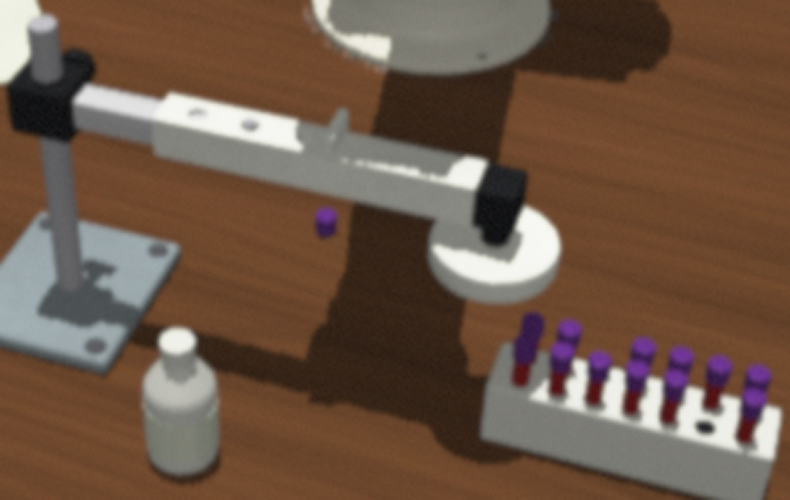

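The final view shows the pin in the middle hole at (250,125), rack, bottle and cap in place, and the gripper clear.

```bash
python3 -c "
from workcell import robot
print(robot.sign_off())"
```

```text
the job is handed in; nothing more can be done
None
```

The lamp arm is slid out about 40 mm and locked in the next hole: the pin shows in that hole and a test push rose to 9 N with almost no travel. The rack, bottle and cap look unmoved, the gripper is clear, and the job is handed in at about 12 s; no verdict came back.

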